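Find the socket that fits the stone clamp's nut

TASK

Lift the lid of the socket case by its tab until it rests open on its stop, then try the sockets on the hex nut of the stone clamp until you find the one that fits; put any that does not fit back in the case, and leave the lid open. Finish while still gripping the socket that fits, upright and pushed fully home over the nut: do not let go of it. Do not knock over the standing mallet or the bottle.

Things in the scene. Friction and masses are not known exactly. Their poses are not given: they have to be found in the camera images.
- case_floor (a point): centre of the inner floor of a grey plastic socket case fixed to the table; 6 mm above the table. Case 190 mm (its x) by 260 mm (its y) outside, walls 6 mm, base rim 45 mm above the table, 82 mm tall with the lid shut. Hinge on its +x side, front with lift tab on its -x side. The sockets stand in a row along y, 8 mm to the front of the middle
- lid (a joint): angle of the case's lid about its hinge, rad: 0 shut, 1.85 open against its stop. It is damped, weighs 0.3 kg, falls shut by itself below about 1.3 rad and falls open on to its stop beyond about 1.5 rad
- lid_hinge (a point): middle of the lid hinge line, 45.5 mm above the table on the case's +x rim; the line runs along this frame's y, and the lid turns about +y as it opens (front edge up and over towards +x)
- lid_tab (a point): grip point in the black lift tab midway along the lid's front: tab 30 mm wide (along the hinge line), 10 thick, 41 out from the lid. Point at mid-width and mid-thickness, 28 mm out from the lid's front, 218 mm from the hinge line in the lid plane and 16 above it. Moves with the lid: x from front to hinge, y along the hinge line, z the lid's outward normal
- socket_a_center (a point): one of 3 steel sockets alike outside: hex prism 46 mm across flats, 66 tall, 0.4 kg, closed top, hex bore open below, 54 deep, its flats parallel to the outer ones. One fits the nut, 2 are too small: find it by trying. Point: its centre, 33 mm above its lower rim; z up its axis, flats face its x and every 60 deg. Starts upright, flats within 15 deg of case axes, in a row along case y, 75 mm apart
- socket_b_center (a point): one of 3 steel sockets alike outside: hex prism 46 mm across flats, 66 tall, 0.4 kg, closed top, hex bore open below, 54 deep, its flats parallel to the outer ones. One fits the nut, 2 are too small: find it by trying. Point: its centre, 33 mm above its lower rim; z up its axis, flats face its x and every 60 deg. Starts upright, flats within 15 deg of case axes, in a row along case y, 75 mm apart
- socket_c_center (a point): one of 3 steel sockets alike outside: hex prism 46 mm across flats, 66 tall, 0.4 kg, closed top, hex bore open below, 54 deep, its flats parallel to the outer ones. One fits the nut, 2 are too small: find it by trying. Point: its centre, 33 mm above its lower rim; z up its axis, flats face its x and every 60 deg. Starts upright, flats within 15 deg of case axes, in a row along case y, 75 mm apart
- nut_seat (a point): top centre of the 50 mm washer under the clamp's hex nut, 94 mm above the table. Nut: steel, does not turn, 30 mm across flats, 20 tall, its top 5 mm tapered to 24.5 as a lead; right bore clears it 2 mm a side. Home: socket rim on the washer, its centre 33 mm above this point; a wrong one stops 15 mm or more higher. z up the nut axis, flats face this frame's x and every 60 deg
- clamp_foot (a point): point on the table under the nut's axis, same axes as nut_seat: the fixed clamp. A grey strap 52 mm wide, top 90 mm above the table, runs along x under the nut from -75 to +90 mm, and holds down a pale stone block, x +43 to +167 mm, 120 mm wide, up to 90 mm tall; heel block on the -x side
- mallet: bystander: round wooden carver's mallet standing on its head, 90 mm across, 240 mm tall; origin under its centre, z up. Not to be knocked over
- bottle: bystander: clear plastic bottle, 66 mm across, 200 mm tall; origin under its centre, z up. Not to be knocked over

How it is judged (in metres and radians):
On the way:
1. the lid is open on its stop (value of joint lid above 1.75 rad), for 0.2 s.
At the end, for the whole second after the job is handed in: the lid is open on its stop (over 1.7 rad); the socket that fits is gripped by the fingers (over 1 N), upright within 0.08 rad, on the nut's axis within 5 mm, fully home within 4 mm, and at rest; the other two sockets are back on the floor of the case (value of joint lid above 1.7 rad and ((horizontal distance between socket_a_center and nut_seat below 0.005 m and z of socket_a_center in the frame of nut_seat between 0.027 and 0.037 m and angle between socket_a_center's own z axis and vertical below 0.08 rad and contact force between the fingers and socket_a above 1 N and linear speed of socket_a below 0.02 m/s and x of socket_b_center in the frame of case_floor between -0.09 and 0.09 m and y of socket_b_center in the frame of case_floor between -0.125 and 0.125 m and z of socket_b_center in the frame of case_floor between 0 and 0.05 m and x of socket_c_center in the frame of case_floor between -0.09 and 0.09 m and y of socket_c_center in the frame of case_floor between -0.125 and 0.125 m and z of socket_c_center in the frame of case_floor between 0 and 0.05 m) or (horizontal distance between socket_b_center and nut_seat below 0.005 m and z of socket_b_center in the frame of nut_seat between 0.027 and 0.037 m and angle between socket_b_center's own z axis and vertical below 0.08 rad and contact force between the fingers and socket_b above 1 N and linear speed of socket_b below 0.02 m/s and x of socket_a_center in the frame of case_floor between -0.09 and 0.09 m and y of socket_a_center in the frame of case_floor between -0.125 and 0.125 m and z of socket_a_center in the frame of case_floor between 0 and 0.05 m and x of socket_c_center in the frame of case_floor between -0.09 and 0.09 m and y of socket_c_center in the frame of case_floor between -0.125 and 0.125 m and z of socket_c_center in the frame of case_floor between 0 and 0.05 m) or (horizontal distance between socket_c_center and nut_seat below 0.005 m and z of socket_c_center in the frame of nut_seat between 0.027 and 0.037 m and angle between socket_c_center's own z axis and vertical below 0.08 rad and contact force between the fingers and socket_c above 1 N and linear speed of socket_c below 0.02 m/s and x of socket_a_center in the frame of case_floor between -0.09 and 0.09 m and y of socket_a_center in the frame of case_floor between -0.125 and 0.125 m and z of socket_a_center in the frame of case_floor between 0 and 0.05 m and x of socket_b_center in the frame of case_floor between -0.09 and 0.09 m and y of socket_b_center in the frame of case_floor between -0.125 and 0.125 m and z of socket_b_center in the frame of case_floor between 0 and 0.05 m))); the arm keeps its last pose, push and grip.
It fails at once if the mallet is knocked over (angle between mallet's own z axis and vertical above 0.5 rad).
It fails at once if the bottle is knocked over (angle between bottle's own z axis and vertical above 0.5 rad).
It also fails if it takes over 72 s, if anything falls off the work surface, if the arm or the gripper's body presses on something with over 40 N, if the wrist force passes 120 N, or if a joint passes its speed limit or range.

ROBOT

A 6-joint arm with a two-finger parallel gripper is mounted at the origin on the work surface. World frame = base frame: x ahead of the robot, y to its left, z up, the work surface at z = 0. Lengths are in m, angles in degrees, forces in N, time in s.
With the tool pointing down it reaches from about 0.4 to 0.825 m from the base axis. Payload 7 kg.
Tool frame: the origin (TCP) lies on the centre line of the jaws, within the pads' length; the fingertips stand 8 mm ahead of it and the grasp point (between the pads) lies 11 mm behind it (r.tcp_to_tips is the distance from the TCP to the fingertips, in m); z points along the fingers, y is the direction in which the jaws open and shut (so a half turn about z gives the same grasp; the last joint's range is limited). The gripper opens to 88 mm and grips with 3 to 60 N. Pads are 19 mm wide; open, the fingers measure 130 mm over their backs; the gripper's body (78 mm by 193 mm) begins 47 mm behind the grasp point.
Start: joints at [84.001, 20.546, 0.682, 0, -70.136, -16.507], TCP at [0.258, 0.624, 0.235] pointing down, gripper open.
Joint ranges: [-176.03, 176.03], [-82.01, 121.73], [-58.28, 71.71], [-173.87, 95.51], [-174.79, -0.11], [-173.66, 173.66]. Speed limits (degrees/s): [136.94, 136.94, 172.46, 180, 180, 180].

INTERFACE

Orientations are given as [roll, pitch, yaw] about the fixed x, y, z axes, in that order (R = Rz(yaw) Ry(pitch) Rx(roll)).
In Python, from plant import r gives the robot as it stands.
- The arm moves only by the tool drive_tool, never from a script. Its argument "plan" is text: rows parted by semicolons, each of 4 numbers parted by spaces: the shift along the tool's x, y, z in cm, then the turn about the tool's z in rad. A call has 1 to 8 rows; each row is the pose to reach, as a shift and turn from the pose commanded when the call began, along the tool's axes at that moment; what a row does not reach only later rows make up. A row lasts 1/8 s, in which the tool goes at most 62.5 mm and 10.7 degrees, less where a joint would pass 70% of its speed; a pose out of reach is approached as far as the arm can. A call with a gripper value outside its range is refused whole. "fingers" is the closure, from -1 (fully open) to 1 (shut), set as the call begins (left out, the last holds). The fingers move at their own pace and stop on an object; "squeeze" is the grip in N (left out, the last holds). Time passes only in rows, so rows that repeat a pose let the fingers close. It gives the time, the measured TCP pose, the force and the opening at its end, in the units of the state.
- r.get_state(): the state, without advancing time (a new reading comes with each control period).
- r.capture(name): name is "scene" or "top"; returns a dict with "frame" (400x640x3 uint8, red, green, blue), "fovy" (degrees; the focal length in pixels is half the picture's height over the tangent of half this angle, whatever the lens; pixels are square), "cx", "cy" (the principal point, pixels), "rvec" (rotation vector, rad) and "tvec" (3), from world to camera coordinates, as OpenCV has them. Camera axes: x right, y down, z forward; pixel columns grow to the right and rows downward; lengths in m; the calibration is good to about 2 mm. A picture is of the moment at which its call begins. There is no depth.
- r.close_job(): hands the job in, once; it reports no verdict.
The state is a dict: "time_s": time; "joints": joint angles; "qd": joint speeds; "joint_torque": joint torques, N m; "tcp_pos": TCP position; "eef_rot": TCP orientation; "contact_force": force on the tool from outside, world axes, zero at the start; "moment": the same for the moment, N m; "gripper_width": finger opening in m.
Only numpy, scipy, OpenCV 4.12 (cv2) and the standard library are available. Lean on these libraries where they do the work, as an engineer would, in place of code of your own. Each camera call takes 0.05 s, during which the arm holds its last target. There are 200 camera calls.

## Working session

There is one attempt and no reset: what is moved stays moved. The work goes in short steps, Python scripts to look and compute and a tool call to move; the robot and the scene stay as the last step left them, time stands still between calls to the robot, and variables do not carry over. Pictures are saved under pics/ and viewed, about 8 in all and at most 12, crops included, and the job is handed in when it is done.

Besides the shell and the picture viewer there is one more tool, called after "Request:" by a JSON object that holds its "name" and its "arguments", one argument or row to a line. drive_tool: Moves the arm, as the interface text tells. Its arguments: {"type":"object","properties":{"plan":{"type":"string"},"fingers":{"type":"number"},"squeeze":{"type":"number"}},"required":["plan"]}

```bash
ls; mkdir -p pics; cat > h.py <<'E'
import numpy as np,cv2
from plant import r
def cap(n):
    c=r.capture(n);f=200/np.tan(np.radians(c['fovy'])/2)
    c['K']=np.array([[f,0,c['cx']],[0,f,c['cy']],[0,0,1]]);c['R']=cv2.Rodrigues(np.array(c['rvec'],float))[0];c['t']=np.array(c['tvec'],float).ravel();return c
def ray(c,u,v):
    d=c['R'].T@np.linalg.inv(c['K'])@np.array([u,v,1.]);return -c['R'].T@c['t'],d
def onz(c,u,v,z):
    o,d=ray(c,u,v);return (o+d*(z-o[2])/d[2])[:3]
def proj(c,P):
    p=c['K']@(c['R']@np.array(P,float)+c['t']);return p[:2]/p[2]
def save(c,n): cv2.imwrite('pics/'+n+'.png',c['frame'][:,:,::-1])
E
python3 - <<'E'
from h import *
a=cap('scene');b=cap('top');
im=np.vstack([a['frame'],b['frame']])
save(a,'s0');save(b,'t0')
for c in(a,b):print(c['fovy'],c['cx'],c['cy'],-c['R'].T@c['t'],c['R'][2])
print(r.get_state())
E
```

```text
pics
52.91060202517287 320.2259115241518 191.34323534838464 [ 0.96871604 -0.65770951  0.7862954 ] [-0.34076764  0.60444665 -0.72008448]
53.330713418722624 324.05972679503674 202.6558934242721 [ 0.36893203 -0.04893175  1.25189432] [ 0.20957572  0.00262265 -0.9777889 ]
{'time_s': 0.1, 'joints': array([ 8.40026482e+01,  2.05865473e+01,  6.38202426e-01, -1.67175581e-02,
       -7.01351131e+01, -1.65057065e+01]), 'qd': array([ 0.04519015, -0.09306111,  0.25137177,  0.01430847,  0.01227961,
       -0.00338201]), 'joint_torque': array([-1.08197884e-03, -5.84162021e+01,  2.93748844e+01,  7.01538876e+00,
        1.01829472e-02, -4.49326046e-05]), 'tcp_pos': array([0.25822453, 0.62319285, 0.23372218]), 'eef_rot': array([ 1.79915516e+02, -8.64456950e-03, -2.25087440e+01]), 'contact_force': array([-0.35214629, -0.62001262, -0.04258066]), 'moment': array([-0.03767053,  0.02963661, -0.05533636]), 'gripper_width': 0.08783203449335666}
```

View pics/s0.png

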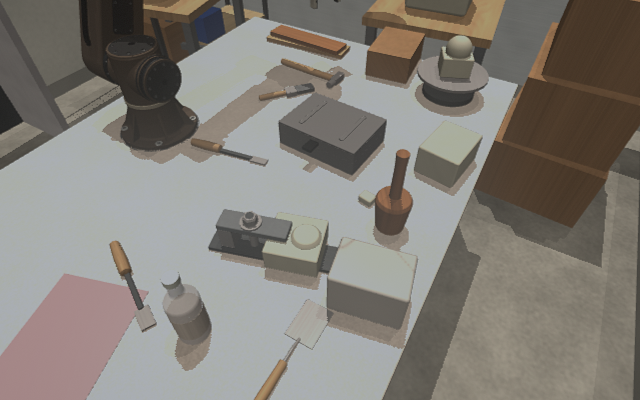

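View pics/t0.png

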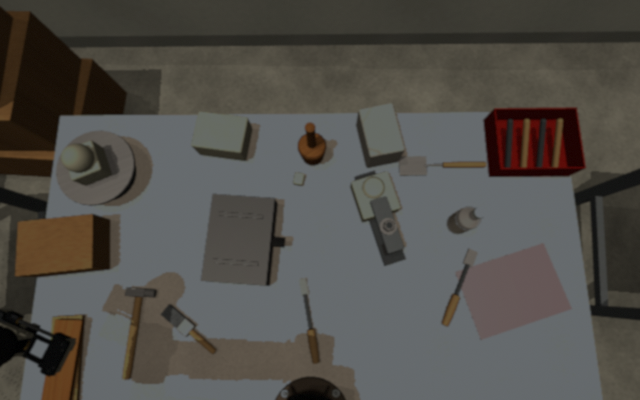

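The scene picture shows the closed case at about (333,130) with its tab at (310,160), the nut at (250,218), the mallet at (393,205) and the bottle at (188,310). In the top picture the case is at (240,240) with its tab at (283,241), pointing to world -y. The nut is at (388,226), the mallet at (312,148) and the bottle at (462,220).

```bash
python3 - <<'E'
from h import *
b=cap('top');a=cap('scene')
np.savez('cal0',t=b['frame'],s=a['frame'])
def enh(x):return np.clip((x.astype(float)/255)**.6*255*1.15,0,255).astype(np.uint8)
t=cv2.resize(enh(b['frame'])[165:295,195:415],None,fx=3.5,fy=3.5,interpolation=cv2.INTER_CUBIC)
cv2.imwrite('pics/c1.png',t[:,:,::-1])
s=cv2.resize(enh(a['frame'])[90:290,200:420],None,fx=3,fy=3,interpolation=cv2.INTER_CUBIC)
cv2.imwrite('pics/c2.png',s[:,:,::-1])
for p,z in [((211,195),.082),((277,198),.082),((270,284),.082),((203,281),.082),((283,241),.06),((388,226),.114),((312,148),.1),((462,220),.1)]:print(p,onz(b,*p,z).round(3))
E
```

```text
(211, 195) [0.646 0.296 0.082]
(277, 198) [0.635 0.096 0.082]
(270, 284) [0.381 0.112 0.082]
(203, 281) [0.391 0.305 0.082]
(283, 241) [0.508 0.078 0.06 ]
(388, 226) [ 0.542 -0.23   0.114]
(312, 148) [ 0.787 -0.01   0.1  ]
(462, 220) [ 0.56  -0.449  0.1  ]
```

View pics/c1.png

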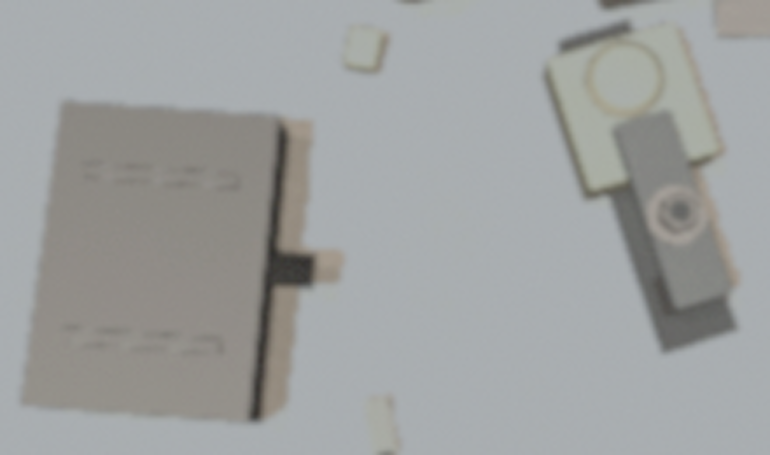

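View pics/c2.png

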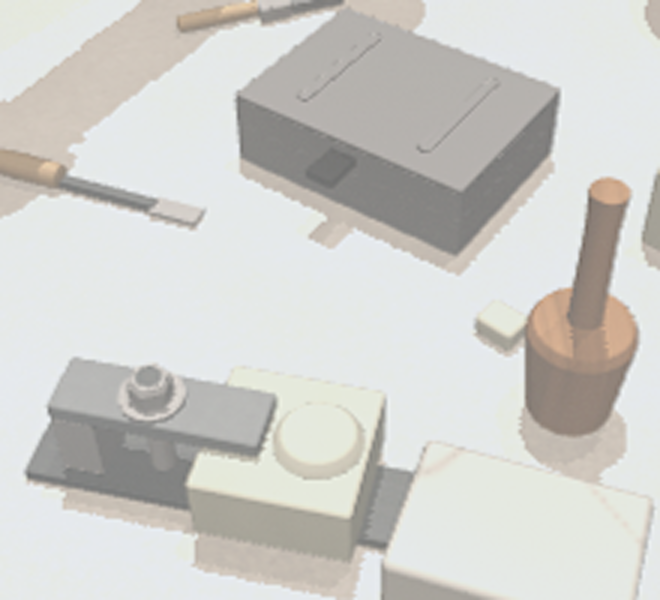

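The top crop shows the lid's top corners at crop (64,101), (279,117), (251,420) and (22,405), and the washer and nut at (677,212). The strap's ends are at (642,119) and (706,299). The scene crop shows the washer centred at (152,393) and the tab's end at (330,168).

```bash
cat > geo.py <<'E'
from h import *
b=cap('top');a=cap('scene')
T=lambda u,v,z:onz(b,u/3.5+195,v/3.5+165,z)
S=lambda u,v,z:onz(a,u/3+200,v/3+90,z)
C=np.array([T(64,101,.082),T(279,117,.082),T(251,420,.082),T(22,405,.082)])
print(C.round(4),[np.linalg.norm(C[i]-C[i-1]).round(4) for i in range(4)],C.mean(0))
D=np.array([S(347,10,.082),S(559,93,.082),S(462,188,.082),S(238,95,.082)])
print(D.round(4),[np.linalg.norm(D[i]-D[i-1]).round(4) for i in range(4)],D.mean(0))
print('tabend top',T(314,270,.066).round(4))
print('washer',T(677,212,.094),S(152,396,.094))
e0=T(642,119,.09);e1=T(706,299,.09);print(e0,e1,np.linalg.norm(e0-e1),np.degrees(np.arctan2(*(e0-e1)[1::-1])))
f0=(S(275,398,.09)+S(262,443,.09))/2;f1=(S(75,362,.09)+S(50,405,.09))/2;print(f0,f1,np.linalg.norm(f0-f1),np.degrees(np.arctan2(*(f0-f1)[1::-1])))
E
python3 geo.py
```

```text
[[0.6497 0.2888 0.082 ]
 [0.634  0.1028 0.082 ]
 [0.3787 0.1211 0.082 ]
 [0.3922 0.3104 0.082 ]] [np.float64(0.2584), np.float64(0.1867), np.float64(0.256), np.float64(0.1898)] [0.5136544  0.20576224 0.082     ]
[[0.4084 0.3023 0.082 ]
 [0.6614 0.279  0.082 ]
 [0.6425 0.104  0.082 ]
 [0.3921 0.1192 0.082 ]] [np.float64(0.1838), np.float64(0.2541), np.float64(0.176), np.float64(0.2509)] [0.52609785 0.20110884 0.082     ]
tabend top [0.5036 0.0725 0.066 ]
washer [ 0.5467173  -0.23423323  0.094     ] [ 0.55391455 -0.23623838  0.094     ]
[ 0.6277572  -0.20833965  0.09      ] [ 0.47416331 -0.25591581  0.09      ] 0.16079357136575267 17.210521090394472
[ 0.63929145 -0.20969321  0.09      ] [ 0.48579555 -0.25719511  0.09      ] 0.16067801302317175 17.19556688164431
```

```bash
cat >> geo.py <<'E'
print('--tri')
def tri(p,q):
    o1,d1=ray(b,p[0]/3.5+195,p[1]/3.5+165);o2,d2=ray(a,q[0]/3+200,q[1]/3+90)
    s=np.linalg.lstsq(np.c_[d1,-d2],o2-o1,rcond=None)[0];A=o1+s[0]*d1;B=o2+s[1]*d2
    return ((A+B)/2).round(4),np.linalg.norm(A-B).round(4)
print(tri((677,212),(152,396)))
for p,q in zip([(64,101),(279,117),(251,420),(22,405)],[(559,93),(462,188),(238,95),(347,10)]):print(tri(p,q))
E
python3 geo.py|sed -n '/--/,$p'; python3 -c "
from h import *
c=r.capture('top');print({k:v for k,v in c.items() if k!='frame'})
c=r.capture('scene');print({k:v for k,v in c.items() if k!='frame'})"
```

```text
--tri
(array([ 0.549 , -0.2339,  0.088 ]), np.float64(0.0037))
(array([0.6546, 0.2937, 0.0694]), np.float64(0.0042))
(array([0.6381, 0.1056, 0.0777]), np.float64(0.0074))
(array([0.3821, 0.1253, 0.0734]), np.float64(0.0088))
(array([0.3955, 0.317 , 0.0688]), np.float64(0.0077))
{'fovy': 53.330713418722624, 'cx': 324.05972679503674, 'cy': 202.6558934242721, 'rvec': array([ 2.1000185 , -2.11697092,  0.21972053]), 'tvec': array([-0.04073952,  0.62346688,  1.14689751])}
{'fovy': 52.91060202517287, 'cx': 320.2259115241518, 'cy': 191.34323534838464, 'rvec': array([ 2.30785609,  0.61431017, -0.24133985]), 'tvec': array([-0.5193821 , -0.21314456,  1.2938565 ])}
```

```bash
cat > go.py <<'E'
import sys,numpy as np
from plant import r
# usage: go.py x y z yaw  -> shift (cm) and turn (rad) from the measured pose
x,y,z,w=map(float,sys.argv[1:5]);s=r.get_state();p=s['tcp_pos'];yw=np.radians(s['eef_rot'][2])
d=np.array([x,y,z])-p;c,n=np.cos(yw),np.sin(yw)
t=-(np.radians(w)-yw);t=(t+np.pi)%(2*np.pi)-np.pi
print('pose',p.round(4),s['eef_rot'].round(2),'j',s['joints'].round(0),'F',s['contact_force'].round(1),'shift',(100*np.array([c*d[0]+n*d[1],n*d[0]-c*d[1],-d[2]])).round(2),'turn',t.round(3))
E
python3 go.py .507 .081 .16 -94.5
```

```text
pose [0.2584 0.6235 0.2345] [180.     0.   -22.51] j [ 84.  21.   1.  -0. -70. -17.] F [-1.2 -1.1 -0.1] shift [43.74 40.6   7.45] turn 1.256
```

Request:
{"name": "drive_tool", "arguments": {
  "plan": "43.7 40.6 4 1.256;43.7 40.6 4 1.256;43.7 40.6 4 1.256;43.7 40.6 4 1.256;43.7 40.6 4 1.256;43.7 40.6 4 1.256;43.7 40.6 4 1.256;43.7 40.6 4 1.256",
  "fingers": 0
}}

```text
time_s: 1.5
tcp_pos: [0.4667, 0.1682, 0.2016]
eef_rot: [-179.9, 0.1, -94.5]
contact_force: [0.9, 0.6, 0.3]
gripper_width: 0.0437
```

```bash
python3 go.py .507 .081 .13 -94.5
```

```text
pose [0.4667 0.1682 0.2016] [-1.7994e+02  5.0000e-02 -9.4540e+01] j [ 43.   5. -24.   0. -61. -47.] F [0.9 0.6 0.3] shift [ 8.38 -4.71  7.16] turn -0.001
```

Request:
{"name": "drive_tool", "arguments": {
  "plan": "4.2 -2.4 3;8.4 -4.7 6;8.4 -4.7 6;8.4 -4.7 6"
}}

```text
validation failed for argument at $.pl...
```

Request:
{"name": "drive_tool", "arguments": {
  "plan": "4.2 -2.4 3 0;8.4 -4.7 6 0;8.4 -4.7 6 0;8.4 -4.7 6 0"
}}

```text
time_s: 2.0
tcp_pos: [0.5067, 0.0825, 0.1414]
eef_rot: [-180.0, 0.0, -94.5]
contact_force: [0.1, 0.3, 0.3]
gripper_width: 0.0434
```

```bash
python3 - <<'E'
from h import *
b=cap('top');a=cap('scene');s=r.get_state();p=s['tcp_pos'];print(p)
tip=p-[0,0,.008]
ws=s['gripper_width']/2
e=np.array([1,.08,0])*ws
def enh(x):return np.clip((x.astype(float)/255)**.6*255*1.15,0,255).astype(np.uint8)
o=[]
for c,(u0,v0) in((b,(230,180)),(a,(260,90))):
    f=cv2.resize(enh(c['frame'])[v0:v0+100,u0:u0+100],None,fx=4,fy=4,interpolation=cv2.INTER_CUBIC)
    for q in(tip+e,tip-e):
        w=(proj(c,q)-[u0,v0]+.5)*4-.5;cv2.circle(f,tuple(w.astype(int)),2,(255,0,0),-1);print(w)
    o.append(f)
cv2.imwrite('pics/c3.png',np.hstack(o)[:,:,::-1])
E
```

```text
[0.50676086 0.08357967 0.14199639]
[193.02965355 203.89269914]
[197.00186926 266.17466091]
[216.63045061 152.40203889]
[157.45936512 135.14747831]
```

View pics/c3.png

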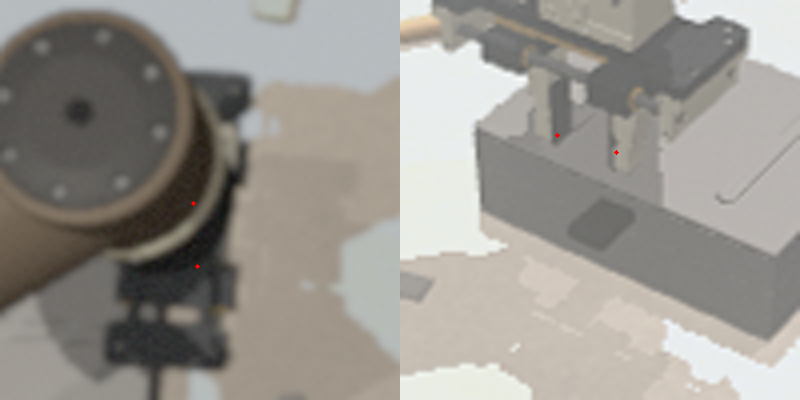

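The scene crop shows the finger tips at about (553,140) and (620,168), roughly 1.7 px lower than projected. The tab's top face is centred near (602,222), directly below the fingers.

```bash
python3 - <<'E'
from h import *
a=cap('scene')
for p in [(168,233),(197,198),(235,215),(207,248)]:
    print(onz(a,p[0]/4+260,p[1]/4+90-1.7,.0665).round(4))
E
python3 go.py .508 .082 .052 -94.5
```

```text
[0.4983 0.0716 0.0665]
[0.4959 0.1151 0.0665]
[0.5288 0.1121 0.0665]
[0.5299 0.0714 0.0665]
pose [0.5067 0.0837 0.142 ] [-1.7991e+02  6.0000e-02 -9.4380e+01] j [ 31.  10. -27.   0. -53. -36.] F [ 0.3  0.5 -0.1] shift [ 0.16 -0.14  9.  ] turn 0.002
```

Request:
{"name": "drive_tool", "arguments": {
  "plan": "0 0.3 0 0;0 0.3 3 0;0 0.3 6 0;0 0.3 9.1 0;0 0.3 9.1 0;0 0.3 9.1 0",
  "fingers": -1
}}

```text
time_s: 2.9
tcp_pos: [0.5039, 0.0834, 0.0512]
eef_rot: [-179.9, 0.0, -94.4]
contact_force: [0.6, -0.7, 0.6]
gripper_width: 0.0872
```

Request:
{"name": "drive_tool", "arguments": {
  "plan": "0 0 0 0;0 0 0 0;0 0 0 0;0 0 0 0;0 0 0 0;0 0 0 0",
  "fingers": 1,
  "squeeze": 8
}}

```text
time_s: 3.65
tcp_pos: [0.5039, 0.0828, 0.0502]
eef_rot: [-180.0, 0.0, -94.5]
contact_force: [14.6, -7.8, -1.3]
gripper_width: 0.0333
```

Request:
{"name": "drive_tool", "arguments": {
  "plan": "0 -0.3 0 0;0 -0.6 0 0;0 -0.6 0 0;0 -0.6 0 0"
}}

```text
time_s: 4.15
tcp_pos: [0.5059, 0.0823, 0.0496]
eef_rot: [179.7, -0.1, -94.5]
contact_force: [-15.3, 7.9, 10.6]
gripper_width: 0.03
```

Request:
{"name": "drive_tool", "arguments": {
  "plan": "0 0.3 0 0;0 0.3 0 0;-0.27 0.3 -2.17 0;-0.75 0.3 -4.3 0;-1.44 0.3 -6.37 0;-2.34 0.3 -8.36 0;-2.34 0.3 -8.36 0",
  "squeeze": 15
}}

```text
time_s: 5.03
tcp_pos: [0.5076, 0.1059, 0.1344]
eef_rot: [180.0, -0.0, -94.5]
contact_force: [-1.8, -2.4, -0.1]
gripper_width: 0.0301
```

Request:
{"name": "drive_tool", "arguments": {
  "plan": "-1.1 0 -1.89 0;-2.37 0 -3.67 0;-3.82 0 -5.31 0;-5.42 0 -6.79 0;-7.16 0 -8.11 0;-9.03 0 -9.24 0;-11 0 -10.19 0;-13.05 0 -10.94 0"
}}

```text
time_s: 6.02
tcp_pos: [0.5178, 0.2362, 0.2436]
eef_rot: [179.9, -0.1, -94.5]
contact_force: [-3.1, -1.5, 0.7]
gripper_width: 0.0301
```

Request:
{"name": "drive_tool", "arguments": {
  "plan": "-2.12 0 -0.53 0;-4.28 0 -0.85 0;-6.47 0 -0.96 0;-8.65 0 -0.84 0;-10.8 0 -0.5 0;-11.9 0 -0.26 0;-11.9 0 -0.26 0"
}}

```text
time_s: 6.9
tcp_pos: [0.5274, 0.3569, 0.2458]
eef_rot: [180.0, 0.1, -94.4]
contact_force: [-5.0, 1.7, 3.6]
gripper_width: 0.0297
```

Request:
{"name": "drive_tool", "arguments": {
  "plan": "0 0 0 0;0 0 0 0;0 0 0 0;0 0 0 0;0 0 -5 0;0 0 -9 0;0 0 -9 0;0 0 -9 0",
  "fingers": -1
}}

```text
time_s: 7.9
tcp_pos: [0.5274, 0.3545, 0.3353]
eef_rot: [180.0, 0.0, -94.5]
contact_force: [-0.1, -0.4, -0.4]
gripper_width: 0.0876
```

```bash
python3 go.py .52 .10 .33 -4.5; python3 - <<'E'
from h import *
a=cap('scene');save(a,'s1')
E
```

```text
pose [0.5274 0.3545 0.3353] [ 1.7997e+02  1.0000e-02 -9.4480e+01] j [ 51.  14.   5.  -0. -81. -56.] F [-0.1 -0.4 -0.4] shift [25.43 -1.25  0.53] turn -1.57
```

Request:
{"name": "drive_tool", "arguments": {
  "plan": "25.4 -1 0.5 -1.57;25.4 -1 0.5 -1.57;25.4 -1 0.5 -1.57;25.4 -1 0.5 -1.57;25.4 -1 0.5 -1.57;25.4 -1 0.5 -1.57;25.4 -1 0.5 -1.57;25.4 -1 0.5 -1.57"
}}

```text
time_s: 8.95
tcp_pos: [0.5173, 0.1003, 0.3295]
eef_rot: [179.9, 0.1, -8.6]
contact_force: [-0.7, 0.2, -0.4]
gripper_width: 0.0879
```

```bash
python3 go.py .45 -.2 .27 -13
```

```text
pose [0.5173 0.1003 0.3295] [ 1.7993e+02  1.0000e-01 -8.6100e+00] j [ 32.   4.  -9.  -0. -78.  49.] F [-0.7  0.2 -0.4] shift [-2.17 30.7   5.95] turn 0.077
```

Request:
{"name": "drive_tool", "arguments": {
  "plan": "-2.2 30.7 3 0.077;-2.2 30.7 3 0.077;-2.2 30.7 3 0.077;-2.2 30.7 3 0.077;-2.2 30.7 6 0.077;-2.2 30.7 6 0.077;-2.2 30.7 6 0.077;-2.2 30.7 6 0.077"
}}

```text
time_s: 9.95
tcp_pos: [0.449, -0.1985, 0.2711]
eef_rot: [180.0, -0.0, -13.3]
contact_force: [0.4, 0.8, 0.5]
gripper_width: 0.0877
```

```bash
python3 - <<'E'
from h import *
print(r.get_state()['tcp_pos'])
b=cap('top');a=cap('scene');save(b,'t2');save(a,'s2')
def enh(x):return np.clip((x.astype(float)/255)**.6*255*1.15,0,255).astype(np.uint8)
t=cv2.resize(enh(b['frame'])[185:295,195:285],None,fx=4,fy=4,interpolation=cv2.INTER_CUBIC)
s=cv2.resize(enh(a['frame'])[70:180,270:380],None,fx=4,fy=4,interpolation=cv2.INTER_CUBIC)
cv2.imwrite('pics/c4.png',np.hstack([t,s])[:,:,::-1])
E
```

```text
[ 0.44901079 -0.19847031  0.27113568]
```

View pics/c4.png

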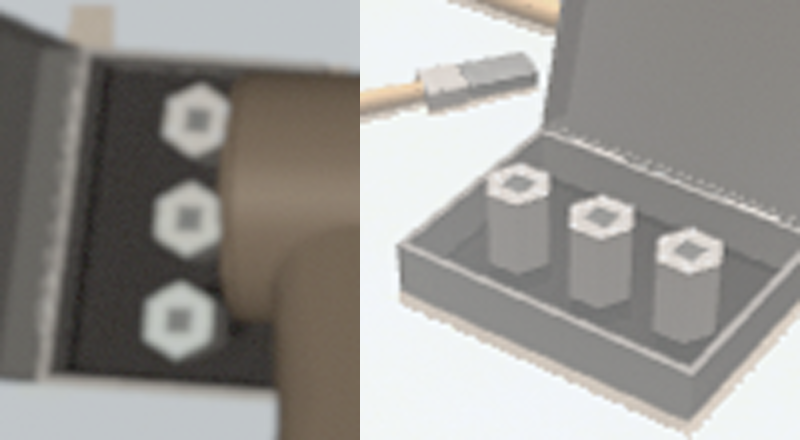

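The lid stands open. In the top crop the three sockets' tops are at (197,120), (189,218) and (179,320), and in the scene crop at (519,184), (602,217) and (689,250). Their flats face the jaws, along world y.

```bash
python3 - <<'E'
from h import *
b=cap('top');a=cap('scene')
for c,l,n in((b,[(197,120),(189,218),(179,320)],(195,185)),(a,[(329,250),(242,217),(159,184)],(270,70))):
    for u,v in l:
        print(onz(c,(u+.5)/4-.5+n[0],(v+.5)/4-.5+n[1]-(1.7 if c is a else 0),.072).round(4))
# yaw from silhouette of tops in top view
f=cv2.resize(b['frame'][185:295,195:285],None,fx=4,fy=4,interpolation=cv2.INTER_CUBIC).max(2)
for u,v in [(197,120),(189,218),(179,320)]:
    m=np.zeros_like(f);cv2.circle(m,(u,v),46,255,-1);m=((f>105)&(m>0)).astype(np.uint8);
    k=max(cv2.findContours(m,cv2.RETR_EXTERNAL,cv2.CHAIN_APPROX_NONE)[0],key=cv2.contourArea)
    h=cv2.convexHull(k);ap=cv2.approxPolyDP(h,6,True).reshape(-1,2);w=[onz(b,(x+.5)/4-.5+195,(y+.5)/4-.5+185,.072)[:2] for x,y in ap]
    E=np.diff(np.array(w+[w[0]]),axis=0);print(cv2.contourArea(h),len(w),[(round(float(np.hypot(*e)*1e3)),round(float(np.degrees(np.arctan2(e[1],e[0]))%60),0)) for e in E])
E
```

```text
[0.587  0.1961 0.072 ]
[0.513  0.1995 0.072 ]
[0.4379 0.2042 0.072 ]
[0.5888 0.2001 0.072 ]
[0.5152 0.2034 0.072 ]
[0.4408 0.2084 0.072 ]
2603.5 6 [(20, 51.0), (27, 51.0), (21, 48.0), (21, 52.0), (21, 56.0), (27, 56.0)]
2727.0 7 [(19, 58.0), (26, 3.0), (24, 57.0), (20, 58.0), (12, 13.0), (13, 52.0), (25, 58.0)]
3117.5 6 [(21, 56.0), (27, 57.0), (23, 53.0), (22, 58.0), (23, 0.0), (28, 59.0)]
```

```bash
python3 go.py .5145 .200 .12 -2
```

```text
pose [ 0.4489 -0.1984  0.2712] [-1.7999e+02 -5.0000e-02 -1.3260e+01] j [ -1.   2. -19.   0. -70.  78.] F [-0.1 -0.1 -0.3] shift [ -2.75 -40.28  15.12] turn -0.196
```

Request:
{"name": "drive_tool", "arguments": {
  "plan": "-2.75 -40.3 7 -0.196;-2.75 -40.3 7 -0.196;-2.75 -40.3 7 -0.196;-2.75 -40.3 7 -0.196;-2.75 -40.3 7 -0.196;-2.75 -40.3 7 -0.196;-2.75 -40.3 7 -0.196;-2.75 -40.3 12 -0.196"
}}

```text
time_s: 11.15
tcp_pos: [0.517, 0.2041, 0.1528]
eef_rot: [-179.8, -0.4, -1.9]
contact_force: [0.6, -0.3, -1.2]
gripper_width: 0.0876
```

```bash
python3 go.py .5145 .200 .04 -2
```

```text
pose [0.517  0.2041 0.1528] [-179.75   -0.35   -1.85] j [ 42.  13. -21.   0. -55.  46.] F [ 0.6 -0.3 -1.2] shift [-0.24  0.42 11.28] turn 0.003
```

Request:
{"name": "drive_tool", "arguments": {
  "plan": "0 0 0 0;0 0 5 0;0 0 8 0;0 0 11.1 0;0 0 11.1 0;0 0 11.1 0"
}}

```text
time_s: 11.9
tcp_pos: [0.5159, 0.1999, 0.0418]
eef_rot: [-179.9, -0.1, -2.1]
contact_force: [0.2, 0.1, 0.5]
gripper_width: 0.0874
```

Request:
{"name": "drive_tool", "arguments": {
  "plan": "0 0 0 0;0 0 0 0;0 0 0 0;0 0 0 0;0 0 0 0;0 0 0 0",
  "fingers": 1,
  "squeeze": 25
}}

```text
time_s: 12.65
tcp_pos: [0.5147, 0.1994, 0.0397]
eef_rot: [-180.0, -0.0, -2.1]
contact_force: [-0.3, 0.9, 1.7]
gripper_width: 0.0457
```

Request:
{"name": "drive_tool", "arguments": {
  "plan": "0 0 -4 0;0 0 -8 0;0 0 -12 0;0 0 -15 0;0 0 -16 0;0 0 -16 0"
}}

```text
time_s: 13.4
tcp_pos: [0.5143, 0.1991, 0.1991]
eef_rot: [-180.0, 0.0, -2.1]
contact_force: [0.0, 0.1, -3.4]
gripper_width: 0.0459
```

```bash
python3 go.py .549 -.234 .19 -12.8
```

```text
pose [0.5143 0.1991 0.1991] [-1.80e+02  4.00e-02 -2.14e+00] j [ 41.  11. -18.  -0. -62.  46.] F [ 0.   0.1 -3.4] shift [ 5.08 43.15  0.91] turn 0.186
```

Request:
{"name": "drive_tool", "arguments": {
  "plan": "5.1 43.2 0.5 0.186;5.1 43.2 0.5 0.186;5.1 43.2 0.5 0.186;5.1 43.2 0.5 0.186;5.1 43.2 0.5 0.186;5.1 43.2 0.5 0.186;5.1 43.2 0.5 0.186;5.1 43.2 0.5 0.186"
}}

```text
time_s: 14.4
tcp_pos: [0.5481, -0.238, 0.1915]
eef_rot: [180.0, 0.3, -13.1]
contact_force: [-1.5, 1.4, -3.6]
gripper_width: 0.0459
```

Request:
{"name": "drive_tool", "arguments": {
  "plan": "0 0 0 0;0 0 2 0;0 0 2 0"
}}

```text
time_s: 14.78
tcp_pos: [0.5484, -0.2327, 0.1727]
eef_rot: [-180.0, 0.2, -12.7]
contact_force: [-0.0, -0.3, -2.8]
gripper_width: 0.0454
```

```bash
python3 go.py .549 -.234 .165 -12.8; python3 - <<'E'
from h import *
a=cap('scene');save(a,'s3');b=cap('top');save(b,'t3')
p=r.get_state()['tcp_pos'];rim=p-[0,0,.0337]
def enh(x):return np.clip((x.astype(float)/255)**.6*255*1.15,0,255).astype(np.uint8)
u0,v0=200,140
f=cv2.resize(enh(a['frame'])[v0:v0+110,u0:u0+110],None,fx=5,fy=5,interpolation=cv2.INTER_CUBIC)
w=(proj(a,rim)-[u0,v0]+.5)*5-.5;print('rim c',w,'washer',(proj(a,[.549,-.234,.094])-[u0,v0]+.5)*5-.5)
cv2.imwrite('pics/c5.png',f[:,:,::-1])
E
```

```text
pose [ 0.5484 -0.2327  0.1727] [-179.99    0.23  -12.7 ] j [ -4.  16. -14.  -0. -60.  82.] F [-0.  -0.3 -2.8] shift [0.09 0.11 0.77] turn 0.002
rim c [238.36760038 333.89025508] washer [249.43216545 404.39945619]
```

View pics/c5.png

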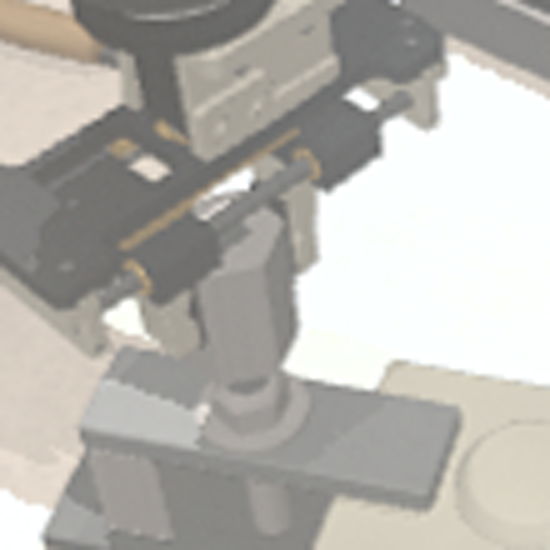

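The socket hangs over the nut at about (250,370), with the washer centred near (256,409), aligned within a few mm. I'll lower it and feel for contact.

Request:
{"name": "drive_tool", "arguments": {
  "plan": "0.15 0 1 0;0.15 0 2 0;0.15 0 2.4 0;0.15 0 2.8 0;0.15 0 3.2 0;0.15 0 3.2 0"
}}

```text
time_s: 15.62
tcp_pos: [0.5505, -0.2343, 0.1428]
eef_rot: [-180.0, 0.1, -12.8]
contact_force: [-3.2, 3.0, 0.5]
gripper_width: 0.046
```

Request:
{"name": "drive_tool", "arguments": {
  "plan": "-0.1 -0.15 0 0;-0.1 -0.15 0.3 0;-0.1 -0.15 0.6 0;-0.1 -0.15 0.6 0"
}}

```text
time_s: 16.12
tcp_pos: [0.5505, -0.2331, 0.1362]
eef_rot: [180.0, 0.0, -12.8]
contact_force: [0.3, 0.2, -1.3]
gripper_width: 0.046
```

Request:
{"name": "drive_tool", "arguments": {
  "plan": "0 0 0.3 0;0 0 0.6 0;0 0 0.8 0;0 0 1.0 0;0 0 1.0 0;0 0 1.0 0"
}}

```text
time_s: 16.88
tcp_pos: [0.5505, -0.233, 0.1278]
eef_rot: [180.0, -0.0, -12.8]
contact_force: [-3.7, 2.6, 6.1]
gripper_width: 0.0459
```

```bash
python3 go.py .55 -.2331 .1277 -12.8; python3 - <<'E'
from h import *
a=cap('scene');b=cap('top')
def enh(x):return np.clip((x.astype(float)/255)**.6*255*1.15,0,255).astype(np.uint8)
f=cv2.resize(enh(a['frame'])[140:250,200:310],None,fx=4,fy=4,interpolation=cv2.INTER_CUBIC)
g=cv2.resize(enh(b['frame'])[185:295,195:285],None,fx=4,fy=4,interpolation=cv2.INTER_CUBIC)
cv2.imwrite('pics/c6.png',np.hstack([f,g])[:,:,::-1])
E
```

```text
pose [ 0.5505 -0.233   0.1278] [ 1.7999e+02 -4.0000e-02 -1.2760e+01] j [ -4.  18. -17.   0. -54.  81.] F [-3.7  2.6  6.1] shift [-0.05  0.02  0.01] turn 0.001
```

View pics/c6.png

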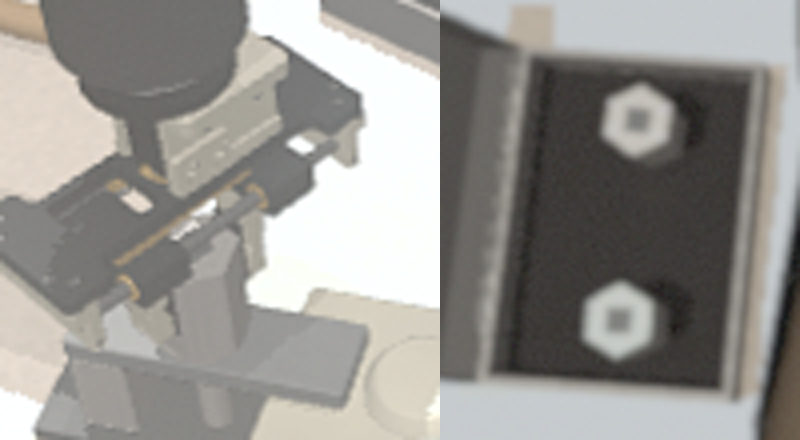

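Request:
{"name": "drive_tool", "arguments": {
  "plan": "-0.1 -0.1 0.05 0;-0.1 -0.1 0.1 0;-0.1 -0.1 0.1 0;-0.1 -0.1 0.1 0;-0.1 -0.1 0.1 0;-0.1 -0.1 0.1 0"
}}

```text
time_s: 17.73
tcp_pos: [0.5505, -0.2329, 0.1278]
eef_rot: [179.9, -0.2, -12.7]
contact_force: [-3.1, -1.5, 9.5]
gripper_width: 0.0455
```

Height is unchanged under more push, so the socket is seated and at rest. Handing in.

```bash
python3 -c "
from plant import r
s=r.get_state();print(s['tcp_pos'],s['gripper_width'],s['contact_force'],abs(s['qd']).max());print(r.close_job())"
```

```text
[ 0.55050341 -0.23287562  0.1277907 ] 0.04554991031391322 [-3.0992908  -1.46259588  9.465892  ] 0.14755466418160473
the job is handed in; nothing more can be done
None
```

The job is handed in at about 18 s of the 72 s allowed. I lifted the lid by its tab past the tipping point and it fell open on its stop. The first socket I tried, the middle one, fits the nut and is still gripped on it.

**Seating:** the socket slid past the taper to its computed home height. The TCP is at 0.1278 m, against 0.1277 m predicted. It went no lower under a harder push, with about 9.5 N of upward contact force. The grip is set to 25 N, the jaws read 45.5 mm on the 46 mm socket, and tool tilt is about 0.2°.

**Rest of the scene:** the last picture shows the lid open and the other two sockets standing untouched in the case. I kept clear of the mallet and bottle throughout, but did not look at them again at the end.

**Disagreements:**
- **Cameras:** the two views differed by up to about 10 mm in x. I resolved this with gripper readings and touch.
- **First touch:** on the nut this was slightly off-centre. A correction of 1 to 2 mm let the socket drop.
- **Sideways load:** about 3.4 N remained at hand-in.

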